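Set a strip in the clamp jig for sawing

TASK

Get the thin strip on the clamp jig ready for sawing: with the fingertips, push it flat against the jig's fence and slide it along until its pencilled cut line is level with the jig's left-hand edge, so that only the crossed-out waste end overhangs. Then press the clamp arm down until its foot holds the strip, and move clear. Slide the strip only, never lift it, and leave the other things on the bench where they are.

Things in the scene. Friction and masses are not known exactly. Their poses are not given: they have to be found in the camera images.
- clamp_jig: Wooden jig fixed to the bench: base 300 (its x) x 160 (its y) x 18 mm. Origin: centre of its underside; x away from the robot, y left. Base top z = 18 mm, left-hand edge y = +80, right y = -80, near end x = -150 mm. A wooden fence crosses it from y -80 to +80: near face at x = -10, 18 mm wide, top z = 30 mm. Behind it: steel clamp bracket (x 30-90, y -65 to -15, top z 65) and a stop rail at x 124-146.
- strip: Loose thin wooden strip lying on the jig, robot side of the fence: 240 mm long (its y), 45 wide (its x), 10 thick, 60 g. Origin: centre of its underside. The +x edge goes against the fence; the +y (left) end is the crossed-out waste. It starts 25 to 40 mm short of the fence, askew up to 0.15 rad, 25 to 60 mm too far right, its right end past the jig's right edge. In place: jig (-32.5, 0, 18) mm.
- cut_line (a point): Middle of the pencilled cut line on the strip's top face: 2 mm wide dark line across the strip, 40 mm from its waste (+y) end, 10 mm above the strip's underside.
- push_end (a point): Middle of the strip's other (-y, right-hand) end face, at half its thickness.
- saw_edge (a point): Point on the top of the jig's left-hand edge where the cut line should come: jig frame (-32.5, 80, 18) mm.
- clamp_jig_arm (a joint): Clamp arm with red handle, hinged along the jig's y at jig (70, -40, 50) mm; 12 mm wide and deep, it reaches 110 mm from the hinge towards the robot, over the fence. 0 rad = shut on nothing, positive = raised (starts 0.5 to 0.65, tip then 110 to 125 mm above the bench); about 0.09 with the foot on the strip. Stiff: stays put, takes about 4 N at the tip to move. The handle rises as the arm is lowered.
- press_point (a point): Point on the arm's upper face over the clamp foot, 15 mm from the arm's tip, where it can be pressed down from above; with the foot on the strip it is at about jig (-24, -40, 67) mm.
- clamp_foot (a point): Centre of the underside of the clamp foot, a 20 mm round pad under the arm; at joint 0 it is at jig (-30, -40, 20) mm.
- offcut_4: Bystander: dark offcut, 66 x 90 x 20 mm, lying on the jig behind the fence, left of the clamp bracket. Origin under its centre.
- combination_square: Bystander: steel combination square, 88 x 260 x 21 mm, lying on the bench right of the jig. Origin under its centre.
- pencil: Bystander: flat carpenter pencil, 14 x 165 x 15 mm, lying right of the jig. Origin under its centre.
- offcut_3: Bystander: thicker offcut stick, 34 x 190 x 18 mm, without pencil marks, lying on the bench right of the jig. Origin under its centre.
- chisel_1: Bystander: bevel-edge chisel, 25 x 243 x 27 mm, on the right. Origin under its centre.
- mallet: Bystander: wooden mallet standing on its head, 72 x 123 x 255 mm, far right. Origin under its centre.
- turned_foot_1: Bystander: turned furniture foot standing upright, 50 mm across, 86 mm high, near the bench's right edge. Origin under its centre.
- turned_foot_2: Bystander: turned furniture foot standing upright, 50 mm across, 84 mm high, near the bench's right edge. Origin under its centre.
Not all that is in view belongs to the job. Several things have the shape of the strip; the one meant has the colours described above.

How it is judged:
On the way, in this order (a step that is already met when the one before it is completed fails the run):
1. with the clamp still raised, the strip lies flat against the fence with its cut line level with the jig's left-hand edge (x of strip in the frame of clamp_jig above -0.0355 m and angle between the y axis of strip and the y axis of clamp_jig, either way round below 0.03 rad and y of cut_line in the frame of clamp_jig between 0.0745 and 0.0855 m and z of strip in the frame of clamp_jig between 0.0155 and 0.0205 m and value of joint clamp_jig_arm above 0.3 rad), for 0.2 s.
2. the clamp foot is pressed down on the strip (value of joint clamp_jig_arm below 0.11 rad and contact force between clamp_jig_arm and strip above 0.5 N), for 0.2 s.
At the end, for the whole second after the job is handed in: The strip lies flat on the jig, its long edge against the fence (within 3 mm and 0.03 rad), its cut line level with the jig's left-hand edge to within 5.5 mm, and the clamp arm is down with its foot bearing on the strip with more than 0.5 N; the strip is at rest (all of step 2 and x of strip in the frame of clamp_jig above -0.0355 m and angle between the y axis of strip and the y axis of clamp_jig, either way round below 0.03 rad and y of cut_line in the frame of clamp_jig between 0.0745 and 0.0855 m and z of strip in the frame of clamp_jig between 0.0155 and 0.0205 m and linear speed of strip below 0.01 m/s); the robot touches nothing.
It fails at once if the strip is lifted, tipped or knocked off the jig (z of strip in the frame of clamp_jig above 0.03 m or z of strip in the frame of clamp_jig below 0.01 m or angle between strip's own z axis and vertical above 0.25 rad).
It fails at once if a bystander is moved more than 20 mm (distance of any of offcut_4, combination_square, pencil, offcut_3, chisel_1, mallet, turned_foot_1, turned_foot_2 from where it was at the start of the episode above 0.02 m).
It also fails if it takes over 72 s, if anything falls off the work surface, if the arm or the gripper's body presses on something with over 40 N, if the wrist force passes 120 N, or if a joint passes its speed limit or range.

ROBOT

A 7-joint arm with a two-finger parallel gripper is mounted at the origin on the work surface; the furniture and walls round the work are solid. World frame = base frame: x ahead of the robot, y to its left, z up, the work surface at z = 0. Lengths are in m, angles in rad, forces in N, time in s.
With the tool pointing down it reaches from about 0.425 to 0.95 m from the base axis. Payload 4.7 kg.
Tool frame: the origin (TCP) lies at the very end of the fingers, on their centre line; the grasp point (between the pads) lies 19 mm behind it; z points along the fingers, y is the direction in which the jaws open and shut (so a half turn about z gives the same grasp; the last joint's range is limited). The gripper opens to 85 mm and grips with 20 to 120 N. Pads are 22 mm wide; open, the fingers measure 114 mm over their backs; the gripper's body (76 mm by 85 mm) begins 54 mm behind the grasp point. The pads swing forward as they close: fully open they stand 13 mm farther back than shut.
Start: joints at [1.076, 0.469, -0.049, 1.532, 0.024, 1.141, -0.082], TCP at [0.303, -0.603, 0.231] pointing down, gripper open.
Joint ranges: [-2.59, 2.59], [-0.33, 1.99], [-1.39, 1.29], [0.1, 2.45], [-1.04, 4.18], [0.21, 1.99], [-2.66, 2.66]. Speed limits (rad/s): [2.57, 2.57, 3.14, 3.14, 3.14, 3.14, 3.14].

INTERFACE

Orientations are given as a unit quaternion [x, y, z, w].
In Python, from station import read_state, capture, camera_params, close_job gives the robot as it stands.
- The arm moves only by the shell command python3 -m jog 'ROWS'. ROWS is JSON, a list of rows, each a list of 3 entries, a list of its own where there are three numbers: the shift along the tool's x, y, z in units of 0.25 m (1.0 is 0.25 m), then the turn, a rotation vector about the tool's x, y, z in units of pi/4 rad (1.0 is pi/4 rad), then the closure, from -1 (fully open) to 1 (shut), so that 0 is half open. A call has 1 to 10 rows; each row is the pose to reach, as a shift and turn from the pose commanded when the call began, along the tool's axes at that moment; what a row does not reach only later rows make up. A row lasts 1/8 s, in which the tool goes at most 62.5 mm and 10.7 degrees, less where a joint would pass 70% of its speed; a pose out of reach is approached as far as the arm can. A call with a number of a shift or a turn outside -1 to 1 is refused whole. A call with a gripper value outside its range is refused whole. The fingers move at their own pace and stop on an object; the grip force is fixed at half the most. Time passes only in rows, so rows that repeat a pose let the fingers close. It gives the time, the measured TCP pose, the force and the opening at its end, in the units of the state.
- read_state(): the state, without advancing time (a new reading comes with each control period).
- capture(name): name is "scene" or "top" or "wrist"; returns the picture (400x640x3 uint8, red, green, blue); there is no depth.
- camera_params(name): a dict with "intrinsics" (3x3 intrinsics, pixels), "rvec" (rotation vector, rad) and "tvec" (3), from world to camera coordinates, as OpenCV has them; the wrist camera has in their place "hand_eye" (4x4, takes a point from camera to tool coordinates, whose origin is the TCP and whose axes are the flange's). Camera axes: x right, y down, z forward; pixel columns grow to the right and rows downward; lengths in m; the calibration is good to about 2 mm. The wrist camera is an equidistant fisheye: a pixel r from the principal point sees the ray r / f radians off the axis. A picture is of the moment at which its call begins: read the wrist's pose just before it. camera_params takes no time and is no camera call.
- close_job(): hands the job in, once; it reports no verdict.
The state is a dict: "t": time; "qpos": joint angles; "joint_vel": joint speeds; "joint_efforts": joint torques, N m; "position": TCP position; "tool_rot": TCP orientation; "force": force on the tool from outside, world axes, zero at the start; "ft_torque": the same for the moment, N m; "gripper_width": opening from 0.0 (shut) to 1.0 (fully open).
Only numpy, scipy, OpenCV 4.12 (cv2) and the standard library are available. Lean on these libraries where they do the work, as an engineer would, in place of code of your own. Each camera call takes 0.05 s, during which the arm holds its last target.

## Working session

There is one attempt and no reset: what is moved stays moved. The work goes in short steps, Python scripts to look and compute and a shell command to move; the robot and the scene stay as the last step left them, time stands still between calls to the robot, and variables do not carry over. Pictures are saved under pics/ and viewed, and the job is handed in when it is done.

```bash
mkdir -p pics; ls; python3 - <<'E'
from station import *
import cv2,numpy as np
s=read_state();print({k:np.round(v,4).tolist() for k,v in s.items()})
for n in("scene","top","wrist"):
    im=capture(n);cv2.imwrite(f"pics/{n}0.png",im[:,:,::-1])
    p=camera_params(n);print(n,{k:np.round(v,4).tolist() for k,v in p.items() if not isinstance(v,str)})
E
```

```text
pics
{'t': 0.0, 'qpos': [1.0761, 0.4695, -0.0486, 1.5337, 0.0241, 1.141, -0.0823], 'joint_vel': [0.0007, 0.0013, 0.0011, -0.001, -0.0016, 0.0014, -0.0013], 'joint_efforts': [0.0002, -51.0306, -0.0466, -23.7708, 0.0107, 0.0076, -0.0], 'position': [0.3029, -0.6026, 0.2302], 'tool_rot': [0.973, 0.2308, -0.0003, -0.001], 'force': [0.2126, 1.0011, -0.142], 'ft_torque': [0.0149, 0.0237, 0.0051], 'gripper_width': 1.0001}
scene {'intrinsics': [[369.338, 0.0, 319.0576], [0.0, 369.338, 195.7292], [0.0, 0.0, 1.0]], 'rvec': [1.9942, -0.9779, 0.5381], 'tvec': [-0.3378, 0.1904, 1.2111]}
top {'intrinsics': [[503.1709, 0.0, 319.1237], [0.0, 503.1709, 200.6846], [0.0, 0.0, 1.0]], 'rvec': [1.63, -2.4454, 0.4062], 'tvec': [0.0423, 0.3991, 1.5522]}
wrist {'intrinsics': [[309.7069, 0.0, 320.0159], [0.0, 309.7069, 202.6137], [0.0, 0.0, 1.0]], 'hand_eye': [[0.0006, -0.9482, -0.3175, 0.0816], [1.0, 0.001, -0.0011, 0.0003], [0.0013, -0.3175, 0.9482, -0.1423], [0.0, 0.0, 0.0, 1.0]]}
```

View pics/top0.png

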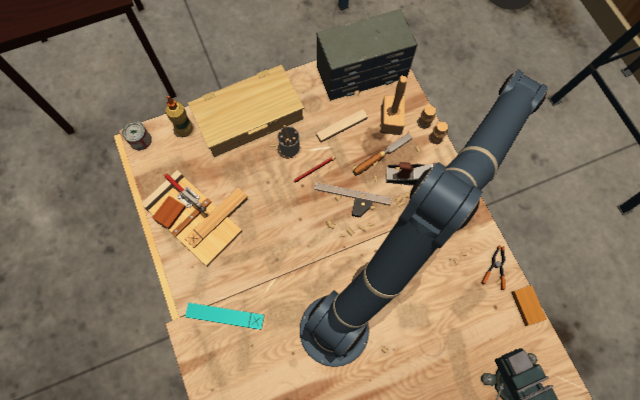

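View pics/scene0.png

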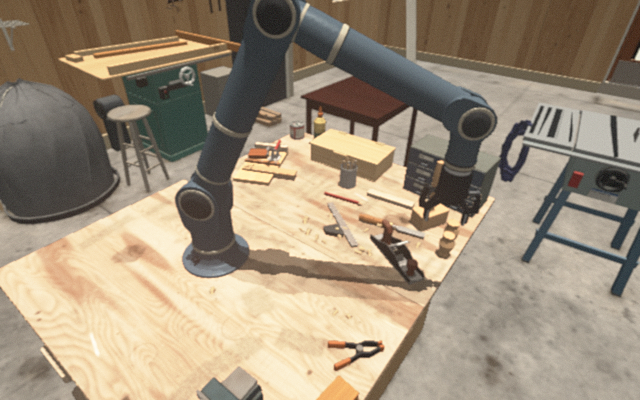

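View pics/wrist0.png

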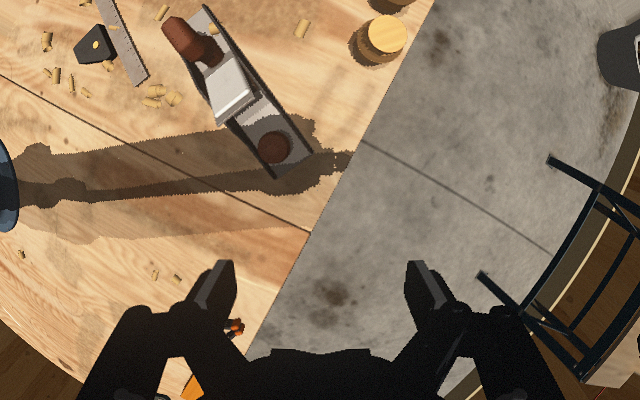

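The jig is at about (193,215) in the top view. Three things could be taken for the strip:
- the wooden strip on the jig, about (217,217), with its crossed end near (193,238)
- the teal strip with a cross, at (225,316)
- the plain stick, at (342,125)

By the description it is the wooden one on the jig, so I'll check that with a crop.

```bash
python3 - <<'E'
import cv2
a=cv2.imread("pics/top0.png")[155:275,130:260]
cv2.imwrite("pics/crop0.png",cv2.resize(a,None,fx=5,fy=5,interpolation=cv2.INTER_CUBIC))
a=cv2.imread("pics/scene0.png")[130:190,220:310]
cv2.imwrite("pics/crop1.png",cv2.resize(a,None,fx=8,fy=8,interpolation=cv2.INTER_CUBIC))
E
cat > h.py <<'E'
import numpy as np,cv2
from scipy.spatial.transform import Rotation as R
from station import *
def ray(name,uv):
    p=camera_params(name);K=np.array(p["intrinsics"])
    Rm=cv2.Rodrigues(np.array(p["rvec"],float))[0];t=np.array(p["tvec"])
    d=Rm.T@np.linalg.inv(K)@np.array([uv[0],uv[1],1.]);return -Rm.T@t,d
def at_z(o,d,z): return o+d*(z-o[2])/d[2]
def proj(name,P):
    p=camera_params(name)
    return cv2.projectPoints(np.array(P,float).reshape(-1,3),np.array(p["rvec"],float),np.array(p["tvec"],float),np.array(p["intrinsics"],float),None)[0].reshape(-1,2)
def wrist_ray(uv,s):
    p=camera_params("wrist");K=np.array(p["intrinsics"]);H=np.array(p["hand_eye"])
    v=np.array([uv[0]-K[0,2],uv[1]-K[1,2]]);r=np.linalg.norm(v);th=r/K[0,0]
    d=np.array([*(v/r*np.sin(th)),np.cos(th)])
    Rw=R.from_quat(s["tool_rot"]).as_matrix()
    return np.array(s["position"])+Rw@H[:3,3],Rw@H[:3,:3]@d
def wrist_proj(P,s):
    p=camera_params("wrist");K=np.array(p["intrinsics"]);H=np.array(p["hand_eye"])
    Rw=R.from_quat(s["tool_rot"]).as_matrix()
    T=np.eye(4);T[:3,:3]=Rw;T[:3,3]=s["position"];T=T@H
    q=(np.array(P).reshape(-1,3)-T[:3,3])@T[:3,:3]
    rr=np.linalg.norm(q[:,:2],axis=1);th=np.arctan2(rr,q[:,2])
    return q[:,:2]/rr[:,None]*(th*K[0,0])[:,None]+[K[0,2],K[1,2]]
E
python3 - <<'E'
from h import *
for uv in[(240,237),(207,263),(170,170)]: print(uv,at_z(*ray("top",uv),.018))
E
```

```text
(240, 237) [0.38307769 0.16297596 0.018     ]
(207, 263) [0.34316527 0.28854938 0.018     ]
(170, 170) [0.69340597 0.30192717 0.018     ]
```

View pics/crop0.png

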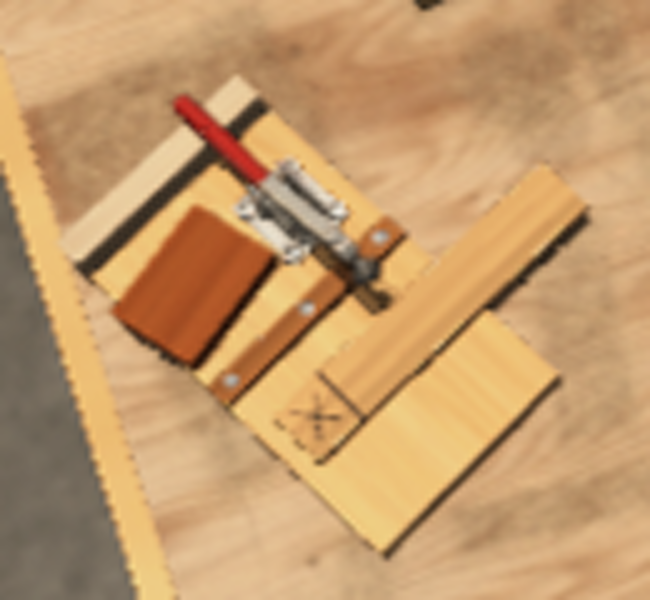

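View pics/crop1.png

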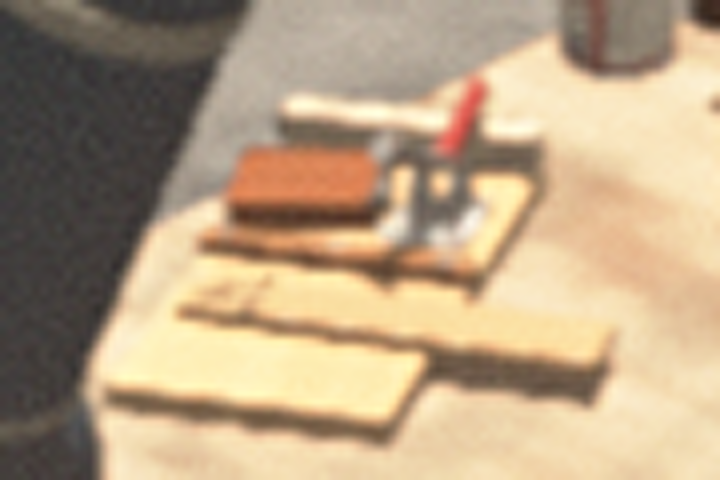

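The crop confirms it: a wooden strip with the cut line at crop (340,395) and a crossed end at (318,415). The red-handled clamp and the fence lie behind it. Next I'll fit the poses.

```bash
cat > fit.py <<'E'
from h import *
from scipy.optimize import least_squares
def fit(obj,px,z0,projf,x0):
    obj=np.array(obj,float)/1000
    def f(v):
        c,s=np.cos(v[2]),np.sin(v[2])
        P=np.c_[c*obj[:,0]-s*obj[:,1]+v[0],s*obj[:,0]+c*obj[:,1]+v[1],obj[:,2]+z0]
        return (projf(P)-px).ravel()
    r=least_squares(f,x0,loss="soft_l1");return r.x,np.round(r.fun.reshape(-1,2),1)
def rel(j,s):
    c,sn=np.cos(j[2]),np.sin(j[2]);d=s[:2]-j[:2]
    return np.array([c*d[0]+sn*d[1],-sn*d[0]+c*d[1],s[2]-j[2]])
JO=[(-150,-80,18),(-150,80,18),(-10,80,30),(8,80,30),(8,-80,30),(-10,-80,30)]
SO=[(22.5,-120,10),(-22.5,-120,10),(-22.5,120,10),(22.5,120,10),(22.5,80,10),(-22.5,80,10)]
E
python3 - <<'E'
from fit import *
g=lambda a:(np.array(a,float)+.5)/5-.5+[130,155]
pj=lambda P:proj("top",P)
j,r=fit(JO,g([(560,375),(387,550),(232,404),(212,388),(390,217),(406,235)]),0,pj,[.45,.27,-.3]);print(j,r.tolist())
s,r=fit(SO,g([(545,165),(588,205),(320,463),(275,420),(318,372),(364,418)]),.018,pj,[.45,.2,-.3]);print(s,r.tolist())
print(rel(j,s))
E
```

```text
[0.50553367 0.28409706 0.44343743] [[0.7, -0.3], [-0.3, 1.0], [-0.5, 0.5], [-0.3, 0.1], [-0.0, -0.6], [0.6, -0.8]]
[0.47410257 0.21040358 0.41851333] [[-0.4, -0.6], [0.5, 0.2], [-0.1, 0.2], [-0.6, -0.6], [0.1, 0.2], [0.4, 0.4]]
[-0.06000911 -0.05308058 -0.0249241 ]
```

```bash
cat >> fit.py <<'E'
import json,os
def J2W(j,p):
    p=np.array(p,float)/1000;c,s=np.cos(j[2]),np.sin(j[2])
    return np.array([c*p[0]-s*p[1]+j[0],s*p[0]+c*p[1]+j[1],p[2]])
def W2J(j,w):
    c,s=np.cos(j[2]),np.sin(j[2]);d=np.array(w)-[j[0],j[1],0]
    return np.array([c*d[0]+s*d[1],-s*d[0]+c*d[1],d[2]])*1000
def plan(j,pj,lean=0,yaw=0):
    """shift/turn for jog to reach jig-frame point pj (mm), tool x along jig x, z down, leaned about jig y, yaw about jig z"""
    s=read_state();Rw=R.from_quat(s["tool_rot"])
    Rt=R.from_euler("z",j[2]+yaw)*R.from_euler("y",lean)*R.from_matrix([[1,0,0],[0,-1,0],[0,0,-1]])
    print("now jig",np.round(W2J(j,s["position"]),1),"t",round(s["t"],2))
    print("shift",np.round(Rw.inv().apply(J2W(j,pj)-s["position"])/.25,3),"turn",np.round((Rw.inv()*Rt).as_rotvec()/(np.pi/4),3))
E
python3 - <<'E'
from fit import *
j=[.5055,.2841,.4434]
json.dump(j,open("j.json","w"))
plan(j,(-60,-120,250))
for n,uv in dict(mallet=(395,125),cup=(289,150),sq=(350,195),pencil=(314,168),plane=(410,172)).items(): print(n,at_z(*ray("top",uv),.02),W2J(j,at_z(*ray("top",uv),.02)))
E
```

```text
now jig [-563.4 -714.2  230.5] t 0.15
shift [ 2.066 -2.331 -0.075] turn [-0.002  0.     0.029]
mallet [ 0.55415269 -0.47273556  0.02      ] [-280.74452155 -704.52087783   20.        ]
cup [ 0.60721149 -0.09606298  0.02      ] [ -71.21910991 -387.03612342   20.        ]
sq [ 0.37760106 -0.22314243  0.02      ] [-333.14456221 -403.32086909   20.        ]
pencil [ 0.51293288 -0.14968634  0.02      ] [-179.38593835 -395.02723773   20.        ]
plane [ 0.37511323 -0.44365437  0.02      ] [-429.99433449 -601.44160253   20.        ]
```

```bash
python3 -m jog '[[[0.17,-0.2,-0.1],[0,0,0],1],[[0.35,-0.4,-0.1],[0,0,0],1],[[0.52,-0.6,-0.1],[0,0,0],1],[[0.69,-0.78,-0.1],[0,0,0],1],[[0.69,-0.78,-0.1],[0,0,0],1]]' | cut -c1-400
python3 -m jog '[[[0.17,-0.2,0],[0,0,0],1],[[0.35,-0.4,0],[0,0,0],1],[[0.52,-0.6,0],[0,0,0],1],[[0.69,-0.78,0],[0,0,0],1],[[0.69,-0.78,0],[0,0,0],1]]'| cut -c1-400
python3 -m jog '[[[0.17,-0.2,0],[0,0,0],1],[[0.35,-0.4,0],[0,0,0],1],[[0.52,-0.6,0],[0,0,0],1],[[0.69,-0.78,0],[0,0,0.03],1],[[0.69,-0.78,0],[0,0,0.03],1],[[0.69,-0.78,0],[0,0,0.03],1]]'| cut -c1-400
python3 - <<'E'
from fit import *
s=read_state();im=capture("wrist");cv2.imwrite("pics/wrist1.png",im[:,:,::-1])
json.dump({k:np.array(v).tolist() for k,v in s.items()},open("s1.json","w"))
j=json.load(open("j.json"));plan(j,(-60,-120,250))
print(np.round(wrist_proj([J2W(j,p) for p in JO],s)).tolist())
E
```

```text
t: 0.78
position: [0.3712, -0.3469, 0.2565]
tool_rot: [0.972, 0.234, 0.0, -0.0]
force: [-1.0, -0.6, 0.1]
gripper_width: -0.001
t: 1.4
position: [0.4373, -0.0961, 0.2566]
tool_rot: [0.972, 0.234, 0.001, -0.0]
force: [0.0, -0.0, 0.9]
gripper_width: 0.004
t: 2.15
position: [0.5032, 0.1509, 0.2557]
tool_rot: [0.976, 0.219, -0.001, 0.0]
force: [0.5, -0.7, -1.3]
gripper_width: 0.001
now jig [ -59.8 -120.3  255.7] t 2.2
shift [-0.001 -0.001  0.023] turn [ 0.001  0.002 -0.005]
[[291.0, 234.0], [182.0, 232.0], [166.0, 136.0], [164.0, 122.0], [287.0, 115.0], [287.0, 130.0]]
```

View pics/wrist1.png

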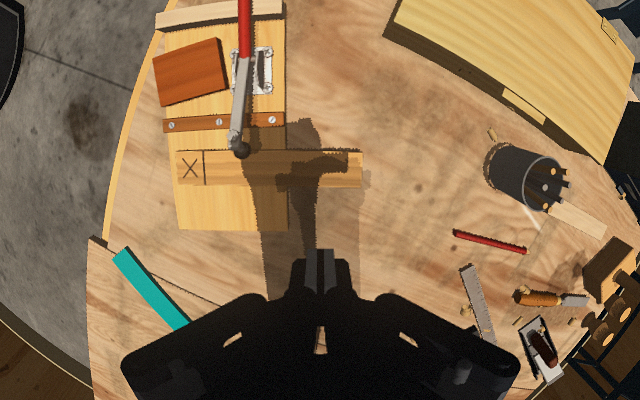

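```bash
python3 - <<'E'
import cv2
a=cv2.imread("pics/wrist1.png")[100:240,150:370]
cv2.imwrite("pics/crop2.png",cv2.resize(a,None,fx=3.6,fy=3.6,interpolation=cv2.INTER_CUBIC))
E
```

```text
(no output)
```

View pics/crop2.png

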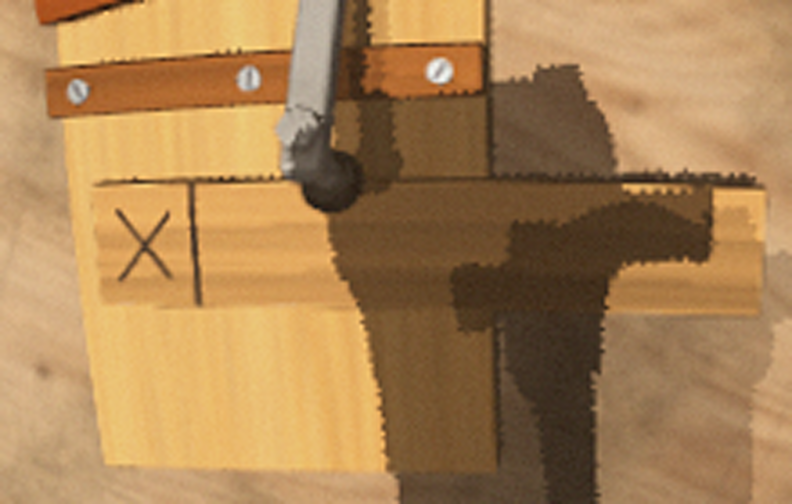

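```bash
cat >> fit.py <<'E'
def fit_w(s,jpx,spx,org,f):
    g=lambda a:(np.array(a,float)+.5)/f-.5+org
    pw=lambda P:wrist_proj(P,s)
    j,r=fit(JO,g(jpx),0,pw,[.5055,.2841,.4434]);print("jig",j,r.tolist())
    q,r=fit(SO,g(spx),.018,pw,[.48,.21,.44]);print("strip",q,r.tolist())
    print("rel mm",np.round(rel(j,q)*[1000,1000,1],4));return j,q
E
python3 - <<'E'
from fit import *
s=json.load(open("s1.json"))
j,q=fit_w(s,[(498,470),(104,465),(50,117),(47,70),(484,43),(486,95)],[(766,187),(762,315),(100,304),(95,184),(193,183),(199,305)],[150,100],3.6)
json.dump(j.tolist(),open("j.json","w"))
# check PnP comparison with top
E
```

```text
jig [0.50848697 0.28872498 0.43835742] [[0.2, 1.0], [0.7, 0.1], [-0.3, -0.1], [-0.4, -0.8], [0.1, -0.3], [-0.3, 0.3]]
strip [0.47654189 0.21402231 0.41917433] [[0.6, 0.0], [-0.3, 0.1], [0.6, 0.1], [-0.9, 0.1], [-0.4, -0.4], [0.3, 0.0]]
rel mm [-6.06324e+01 -5.40804e+01 -1.92000e-02]
```

```bash
python3 - <<'E'
from fit import *
j=[.5075,.287,.4405];json.dump(j,open("j.json","w"))
plan(j,(-62,-208,60));plan(j,(-62,-208,16))
E
```

```text
now jig [ -62.5 -122.3  255.7] t 2.2
shift [0.003 0.342 0.783] turn [ 0.001  0.002 -0.001]
now jig [ -62.5 -122.3  255.7] t 2.2
shift [0.004 0.342 0.959] turn [ 0.001  0.002 -0.001]
```

```bash
python3 -m jog '[[[0,0.17,0.1],[0,0,0],1],[[0,0.34,0.3],[0,0,0],1],[[0,0.34,0.5],[0,0,0],1],[[0,0.34,0.7],[0,0,0],1],[[0,0.34,0.85],[0,0,0],1],[[0,0.34,0.93],[0,0,0],1],[[0,0.34,0.96],[0,0,0],1],[[0,0.34,0.96],[0,0,0],1]]'
python3 - <<'E'
from fit import *
j=json.load(open("j.json"));plan(j,(-62,-140,16))
s=read_state();im=capture("wrist");cv2.imwrite("pics/wrist2.png",im[:,:,::-1])
E
```

```text
t: 3.2
position: [0.5393, 0.0736, 0.0165]
tool_rot: [0.976, 0.218, -0.0, 0.0]
force: [0.2, -0.4, -0.2]
gripper_width: 0.002
now jig [ -62.2 -206.6   16.5] t 3.2
shift [ 0.001 -0.266  0.002] turn [ 0.001  0.    -0.   ]
```

View pics/wrist2.png

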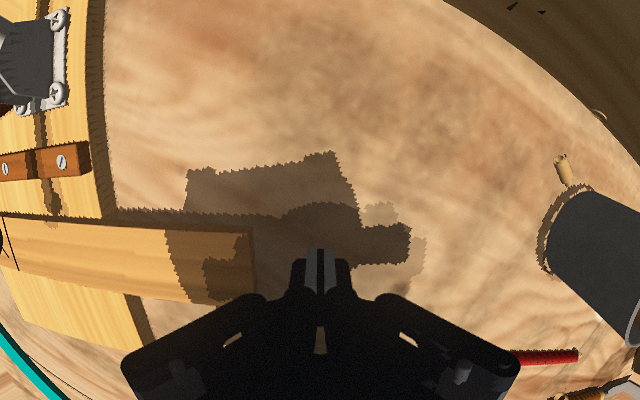

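The closed fingertips stand at about (320,260), and the strip's right end is at column 252, in line with them. I'll push left.

```bash
python3 -m jog '[[[0,-0.04,0],[0,0,0],1],[[0,-0.08,0],[0,0,0],1],[[0,-0.12,0],[0,0,0],1],[[0,-0.15,0],[0,0,0],1],[[0,-0.18,0],[0,0,0],1],[[0,-0.21,0],[0,0,0],1],[[0,-0.23,0],[0,0,0],1],[[0,-0.25,0],[0,0,0],1],[[0,-0.26,0],[0,0,0],1],[[0,-0.265,0],[0,0,0],1]]'
python3 - <<'E'
from fit import *
j=json.load(open("j.json"));plan(j,(-62,-140,16))
s=read_state();im=capture("wrist");cv2.imwrite("pics/wrist3.png",im[:,:,::-1])
E
```

```text
t: 4.5
position: [0.5109, 0.135, 0.0164]
tool_rot: [0.976, 0.219, 0.0, 0.0]
force: [0.6, -0.7, 1.0]
gripper_width: -0.002
now jig [ -61.7 -138.9   16.4] t 4.5
shift [-0.001  0.004  0.001] turn [ 0.    -0.     0.002]
```

View pics/wrist3.png

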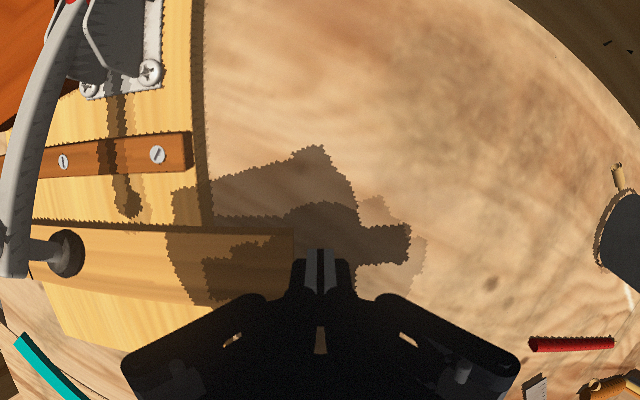

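```bash
python3 -m jog '[[[0,0.04,0],[0,0,0],1],[[0,0.06,-0.2],[0,0,0],1],[[0,0.06,-0.45],[0,0,0],1],[[0,0.06,-0.75],[0,0,0],1],[[-0.1,-0.15,-0.75],[0,0,0],1],[[-0.2,-0.38,-0.75],[0,0,0],0],[[-0.22,-0.6,-0.75],[0,0,0],-1],[[-0.22,-0.62,-0.75],[0,0,0],-1],[[-0.22,-0.62,-0.75],[0,0,0],-1]]'
python3 - <<'E'
from fit import *
j=json.load(open("j.json"));plan(j,(-100,15,24))
s=read_state();im=capture("wrist");cv2.imwrite("pics/wrist4.png",im[:,:,::-1])
json.dump({k:np.array(v).tolist() for k,v in s.items()},open("s4.json","w"))
E
```

```text
t: 5.68
position: [0.3952, 0.2511, 0.2037]
tool_rot: [0.976, 0.219, -0.0, 0.0]
force: [0.5, -0.9, 0.2]
gripper_width: 0.845
now jig [-116.9   15.4  203.7] t 5.67
shift [0.068 0.001 0.719] turn [0.001 0.    0.002]
```

View pics/wrist4.png

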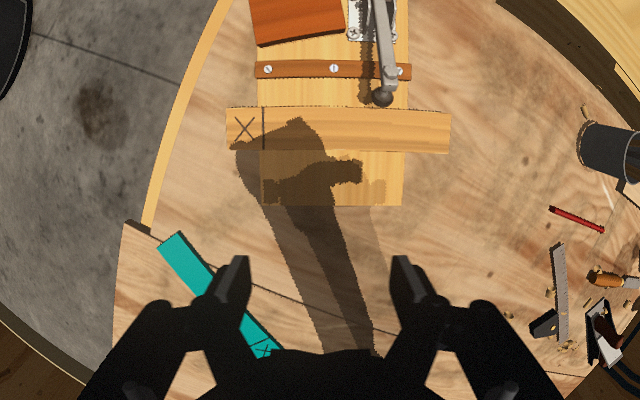

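```bash
python3 - <<'E'
import cv2
a=cv2.imread("pics/wrist4.png")[50:215,220:460]
cv2.imwrite("pics/crop4.png",cv2.resize(a,None,fx=3.3,fy=3.3,interpolation=cv2.INTER_CUBIC))
E
```

```text
(no output)
```

View pics/crop4.png

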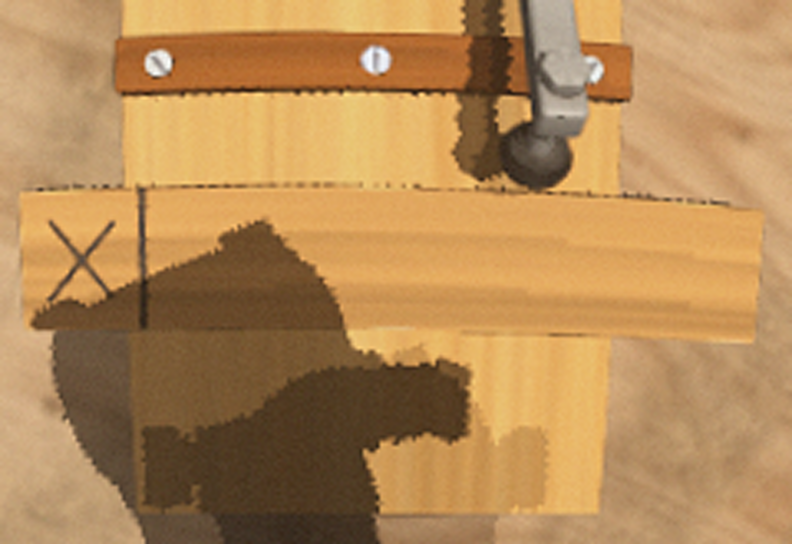

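```bash
python3 - <<'E'
from fit import *
s=json.load(open("s4.json"))
j,q=fit_w(s,[(598,515),(137,515),(117,93),(118,38),(631,46),(631,99)],[(763,210),(754,342),(32,326),(20,194),(140,188),(144,327)],[220,50],3.3)
json.dump(j.tolist(),open("j.json","w"))
plan(j,(-112,20,120));plan(j,(-112,20,9))
E
```

```text
jig [0.50782051 0.28939296 0.4397525 ] [[0.4, 0.0], [-0.0, -0.4], [-0.8, 0.3], [-1.1, -0.2], [0.8, -0.3], [0.5, 0.6]]
strip [0.45442878 0.25586999 0.43203169] [[0.7, -0.4], [0.2, 0.3], [-2.4, 1.3], [-0.4, -0.8], [0.5, -0.4], [0.1, 0.4]]
rel mm [-6.25831e+01 -7.60380e+00 -7.70000e-03]
now jig [-118.2   12.4  203.5] t 5.72
shift [ 0.025 -0.03   0.334] turn [0.001 0.001 0.001]
now jig [-118.2   12.4  203.5] t 5.72
shift [ 0.025 -0.031  0.778] turn [0.001 0.001 0.001]
```

```bash
python3 -m jog '[[[0.02,-0.03,0.2],[0,0,0],-1],[[0.02,-0.03,0.4],[0,0,0],-1],[[0.02,-0.03,0.6],[0,0,0],-1],[[0.02,-0.03,0.7],[0,0,0],-1],[[0.02,-0.03,0.75],[0,0,0],-1],[[0.02,-0.03,0.77],[0,0,0],-1],[[0.02,-0.03,0.77],[0,0,0],-1]]'
python3 - <<'E'
from fit import *
j=json.load(open("j.json"));plan(j,(-66,20,9))
s=read_state();im=capture("wrist");cv2.imwrite("pics/wrist5.png",im[:,:,::-1])
E
```

```text
t: 6.6
position: [0.3969, 0.2605, 0.0118]
tool_rot: [0.976, 0.219, 0.001, -0.0]
force: [0.3, 0.6, 0.4]
gripper_width: 0.996
now jig [-112.7   21.1   11.8] t 6.6
shift [0.187 0.005 0.011] turn [ 0.    -0.002  0.002]
```

View pics/wrist5.png

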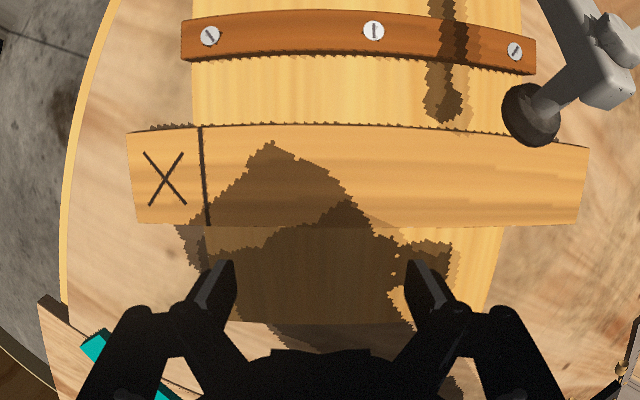

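Both open fingertips sit behind the strip's near edge, at (230,265) and (410,265). The clamp arm is well off to the right. I'll lower a little and push toward the fence.

```bash
python3 -m jog '[[[0,0,0.016],[0,0,0],-1],[[0.03,0,0.016],[0,0,0],-1],[[0.06,0,0.016],[0,0,0],-1],[[0.09,0,0.016],[0,0,0],-1],[[0.11,0,0.016],[0,0,0],-1],[[0.13,0,0.016],[0,0,0],-1],[[0.15,0,0.016],[0,0,0],-1],[[0.16,0,0.016],[0,0,0],-1],[[0.16,0,0.016],[0,0,0],-1]]'
python3 - <<'E'
from fit import *
j=json.load(open("j.json"));plan(j,(-66,20,9))
s=read_state();im=capture("wrist");cv2.imwrite("pics/wrist6.png",im[:,:,::-1])
E
```

```text
t: 7.78
position: [0.4325, 0.2778, 0.0073]
tool_rot: [0.976, 0.219, 0.0, -0.0]
force: [-0.6, -1.1, 1.4]
gripper_width: 0.998
now jig [-73.   21.6   7.3] t 7.78
shift [ 0.028  0.006 -0.007] turn [-0.    -0.001  0.003]
```

View pics/wrist6.png

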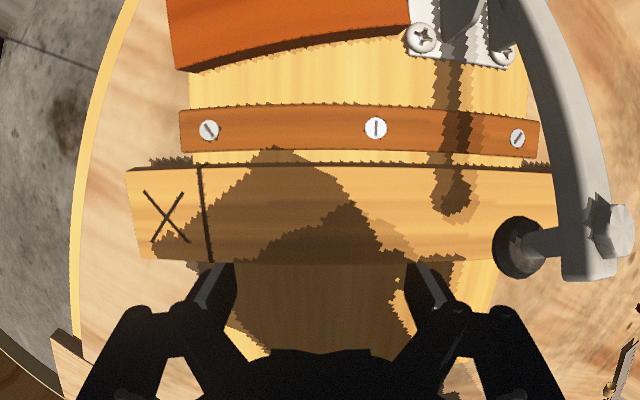

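The fingers are on the strip, and the gap to the fence is only a few mm. I'll push on gently.

```bash
python3 -m jog '[[[0.008,0,0],[0,0,0],-1],[[0.014,0,0],[0,0,0],-1],[[0.02,0,0],[0,0,0],-1],[[0.025,0,0],[0,0,0],-1],[[0.028,0,0],[0,0,0],-1]]'
python3 -m jog '[[[0.003,0,0],[0,0,0],-1],[[0.006,0,0],[0,0,0],-1]]'
python3 - <<'E'
from fit import *
j=json.load(open("j.json"));plan(j,(-66,20,9))
s=read_state();im=capture("wrist");cv2.imwrite("pics/wrist7.png",im[:,:,::-1])
json.dump({k:np.array(v).tolist() for k,v in s.items()},open("s7.json","w"))
a=im[80:290,110:570,::-1];cv2.imwrite("pics/crop7.png",cv2.resize(a,None,fx=1.7,fy=1.7,interpolation=cv2.INTER_CUBIC))
E
```

```text
t: 8.45
position: [0.4387, 0.2807, 0.0073]
tool_rot: [0.976, 0.219, 0.0, 0.0]
force: [-1.2, -0.9, 0.1]
gripper_width: 0.998
t: 8.7
position: [0.4391, 0.2809, 0.0072]
tool_rot: [0.976, 0.219, -0.001, 0.0]
force: [-4.0, -0.2, 3.3]
gripper_width: 1.003
now jig [-65.8  21.6   7.2] t 8.7
shift [-0.001  0.006 -0.007] turn [0.001 0.002 0.003]
```

View pics/crop7.png

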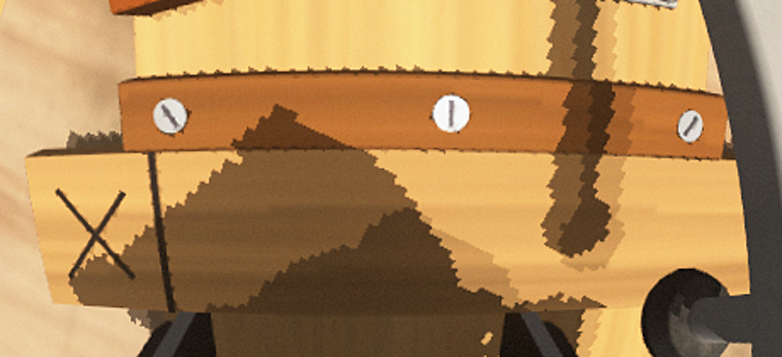

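Flush to the fence with about 4 N of contact. The cut line is still about 8 mm right of the jig edge. I'll back off and measure from above.

```bash
python3 -m jog '[[[-0.08,0,0],[0,0,0],-1],[[-0.16,0,-0.1],[0,0,0],-1],[[-0.2,0,-0.3],[0,0,0],-1],[[-0.2,0,-0.55],[0,0,0],-0.5],[[-0.2,0,-0.72],[0,0,0],1],[[-0.2,0.0,-0.72],[0,0,0],1],[[-0.2,0.0,-0.72],[0,0,0],1]]'
python3 - <<'E'
from fit import *
j=json.load(open("j.json"));print(W2J(j,[.511,.135,.016]))
plan(j,(-33,-160,187))
s=read_state();im=capture("wrist");cv2.imwrite("pics/wrist8.png",im[:,:,::-1])
json.dump({k:np.array(v).tolist() for k,v in s.items()},open("s8.json","w"))
a=im[40:215,220:460,::-1];cv2.imwrite("pics/crop8.png",cv2.resize(a,None,fx=3.3,fy=3.3,interpolation=cv2.INTER_CUBIC))
E
```

```text
t: 9.62
position: [0.3947, 0.2594, 0.1867]
tool_rot: [0.976, 0.219, -0.0, 0.0]
force: [-0.7, 0.1, 0.1]
gripper_width: 0.143
[ -62.85049186 -141.05711621   16.        ]
now jig [-115.1   21.   186.7] t 9.62
shift [ 0.327  0.725 -0.001] turn [0.001 0.    0.003]
```

View pics/crop8.png

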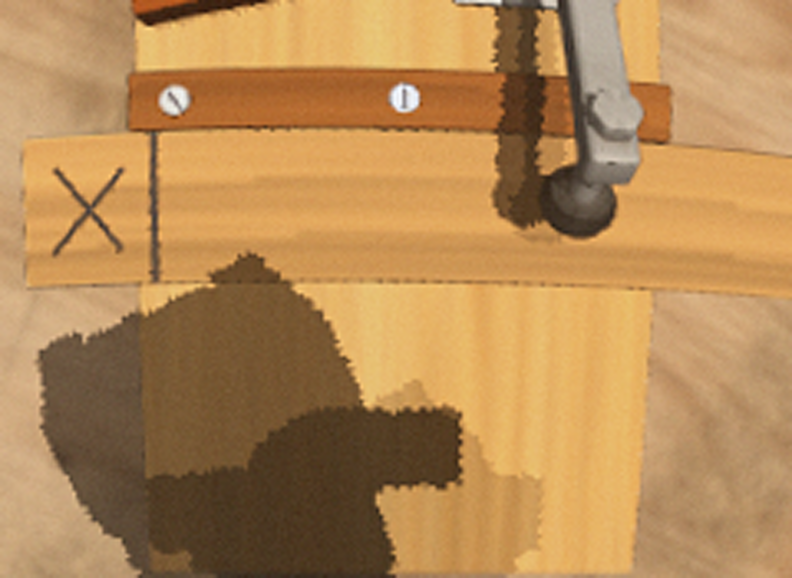

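```bash
python3 - <<'E'
from fit import *
s=json.load(open("s8.json"))
g=lambda a:(np.array(a,float)+.5)/3.3-.5+[220,40]
pw=lambda P:wrist_proj(P,s)
j,r=fit(JO,g([(635,572),(151,573),(130,129),(131,73),(670,86),(669,142)]),0,pw,[.508,.289,.44]);print(j,r.tolist())
for n,p,z in[("cutfar",(153,132),.028),("cutnear",(156,281),.028),("endfar",(23,139),.028),("endnear",(28,287),.028),("fenceL",(130,129),.03)]:
    w=at_z(*wrist_ray(g(p),s),z);print(n,np.round(W2J(j,w),1))
E
```

```text
[0.50788929 0.28942715 0.44097722] [[-0.6, 0.3], [0.2, -0.1], [-0.5, 0.8], [-0.9, -0.4], [1.2, -0.7], [1.2, 0.1]]
cutfar [-10.3  73.1  28. ]
cutnear [-54.7  72.9  28. ]
endfar [-10.  112.6  28. ]
endnear [-55.  112.5  28. ]
fenceL [-9.2 79.5 30. ]
```

The strip is flush and square. The cut line is at y≈73.3 and needs about 6.7 mm more. I'll go to its right end.

```bash
python3 -m jog '[[[0.08,0.2,-0.02],[0,0,0],1],[[0.18,0.4,-0.02],[0,0,0],1],[[0.28,0.6,0],[0,0,0],1],[[0.328,0.73,0],[0,0,0],1],[[0.328,0.73,0.2],[0,0,0],1],[[0.328,0.73,0.4],[0,0,0],1],[[0.328,0.73,0.58],[0,0,0],1],[[0.328,0.73,0.66],[0,0,0],1],[[0.328,0.73,0.684],[0,0,0],1],[[0.328,0.73,0.684],[0,0,0],1]]'
python3 - <<'E'
from fit import *
j=[.50785,.2894,.4405];json.dump(j,open("j.json","w"));plan(j,(-32.5,-134.3,16))
E
```

```text
t: 10.92
position: [0.5476, 0.1305, 0.0169]
tool_rot: [0.976, 0.219, 0.001, -0.0]
force: [-0.3, 0.0, 0.3]
gripper_width: -0.003
now jig [ -31.8 -160.7   16.9] t 10.93
shift [-0.003 -0.106  0.004] turn [ 0.    -0.002  0.003]
```

```bash
python3 -m jog '[[[0,-0.03,0],[0,0,0],1],[[0,-0.06,0],[0,0,0],1],[[0,-0.075,0],[0,0,0],1],[[0,-0.085,0],[0,0,0],1],[[0,-0.095,0],[0,0,0],1],[[0,-0.102,0],[0,0,0],1],[[0,-0.106,0],[0,0,0],1],[[0,-0.106,0],[0,0,0],1]]'
python3 - <<'E'
from fit import *
j=json.load(open("j.json"));plan(j,(-32.5,-134.3,16))
E
python3 -m jog '[[[0,0.04,0],[0,0,0],1],[[0,0.06,-0.2],[0,0,0],1],[[0,0.06,-0.45],[0,0,0],1],[[-0.05,-0.0,-0.65],[0,0,0],1],[[-0.15,-0.2,-0.68],[0,0,0],1],[[-0.25,-0.4,-0.68],[0,0,0],1],[[-0.32,-0.62,-0.68],[0,0,0],1],[[-0.32,-0.62,-0.68],[0,0,0],1],[[-0.32,-0.62,-0.68],[0,0,0],1]]'
python3 - <<'E'
from fit import *
s=read_state();im=capture("wrist");cv2.imwrite("pics/wrist9.png",im[:,:,::-1])
json.dump({k:np.array(v).tolist() for k,v in s.items()},open("s9.json","w"))
a=im[40:215,220:460,::-1];cv2.imwrite("pics/crop9.png",cv2.resize(a,None,fx=3.3,fy=3.3,interpolation=cv2.INTER_CUBIC))
E
```

```text
t: 11.92
position: [0.5356, 0.154, 0.0162]
tool_rot: [0.976, 0.219, -0.0, -0.0]
force: [0.3, -1.0, -0.7]
gripper_width: 0.003
now jig [ -32.6 -134.3   16.2] t 11.93
shift [0.    0.    0.001] turn [-0.     0.     0.002]
t: 13.05
position: [0.3977, 0.2591, 0.1863]
tool_rot: [0.976, 0.219, 0.0, 0.0]
force: [0.8, -0.4, 0.1]
gripper_width: 0.004
```

View pics/crop9.png

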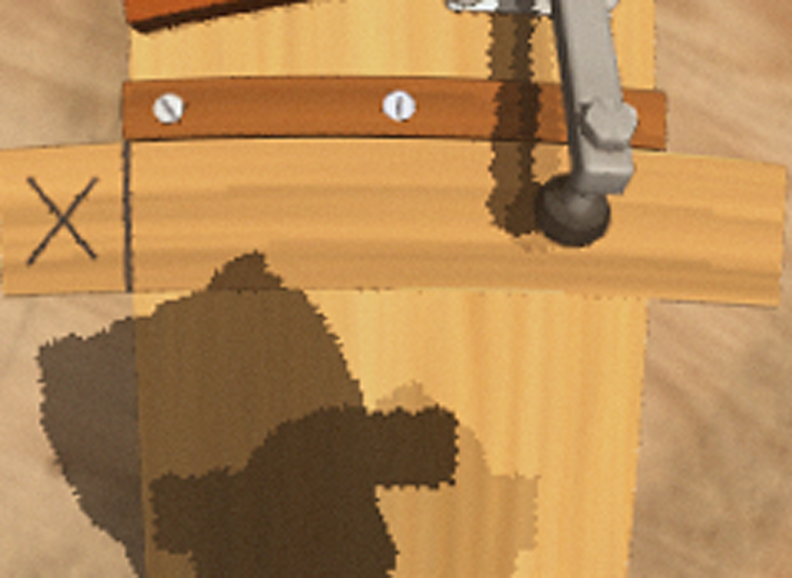

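```bash
python3 - <<'E'
from fit import *
s=json.load(open("s9.json"));j=json.load(open("j.json"))
g=lambda a:(np.array(a,float)+.5)/3.3-.5+[220,40]
for n,p,z in[("cutfar",(127,140),.028),("cutnear",(128,290),.028),("rightfar",(785,167),.028),("rightnear",(779,304),.028),("fenceL",(123,137),.03),("fenceR",(665,150),.03),("fenceRf",(666,93),.03)]:
    print(n,np.round(W2J(j,at_z(*wrist_ray(g(p),s),z)),1))
plan(j,(-24,-40,180))
# press geometry vs joint angle: point on upper face 95mm out, 6mm above axis
for th in(.6,.5,.3,.09,.05):
    c,sn=np.cos(th),np.sin(th);print(th,[round(70-95*c-6*sn,1)],[round(50+95*sn+6*c,1)])
E
```

```text
cutfar [-9.6 79.1 28. ]
cutnear [-54.4  79.7  28. ]
rightfar [ -11.2 -119.7   28. ]
rightnear [ -54.4 -120.1   28. ]
fenceL [-8.8 79.9 30. ]
fenceR [ -9.9 -79.   30. ]
fenceRf [  7.5 -79.   30. ]
now jig [-112.4   18.9  186.1] t 13.1
shift [0.354 0.236 0.025] turn [ 0.001  0.    -0.001]
0.6 [np.float64(-11.8)] [np.float64(108.6)]
0.5 [np.float64(-16.2)] [np.float64(100.8)]
0.3 [np.float64(-22.5)] [np.float64(83.8)]
0.09 [np.float64(-25.2)] [np.float64(64.5)]
0.05 [np.float64(-25.2)] [np.float64(60.7)]
```

```bash
python3 - <<'E'
from fit import *
s=json.load(open("s9.json"));j=json.load(open("j.json"))
for th in(.5,.55,.6,.65):
    c,sn=np.cos(th),np.sin(th)
    f=lambda a,b,y:(70-a*c-b*sn,y,50+a*sn+b*c)
    P=[J2W(j,f(*q)) for q in((95,6,-40),(110,6,-46),(110,6,-34),(100,-30,-40))]
    print(th,np.round((wrist_proj(P,s)-[220,40]+.5)*3.3-.5).tolist(),np.round(f(95,6,-40),1),np.round(f(110,6,-40),1))
plan(j,(-18,-40,150))
E
```

```text
0.5 [[599.0, 151.0], [632.0, 210.0], [579.0, 207.0], [570.0, 106.0]] [-16.2 -40.  100.8] [-29.4 -40.  108. ]
0.55 [[604.0, 141.0], [638.0, 199.0], [585.0, 196.0], [575.0, 90.0]] [-14.1 -40.  104.8] [-26.9 -40.  112.6]
0.6 [[608.0, 129.0], [645.0, 186.0], [590.0, 183.0], [580.0, 71.0]] [-11.8 -40.  108.6] [-24.2 -40.  117.1]
0.65 [[613.0, 116.0], [651.0, 172.0], [595.0, 168.0], [585.0, 52.0]] [ -9.3 -40.  112.3] [-21.2 -40.  121.3]
now jig [-112.4   18.9  186.1] t 13.1
shift [0.378 0.235 0.145] turn [ 0.001  0.    -0.001]
```

The cut line is at y=79.4 and the strip is flush and square, so step 1 is set. The clamp arm is raised at about 0.58 rad and its y matches. I'll press it down from above.

```bash
python3 -m jog '[[[0.15,0.08,0],[0,0,0],1],[[0.3,0.2,0],[0,0,0],1],[[0.378,0.235,0.05],[0,0,0],1],[[0.378,0.235,0.145],[0,0,0],1],[[0.378,0.235,0.145],[0,0,0],1]]'
python3 - <<'E'
from fit import *
j=json.load(open("j.json"));plan(j,(-24,-40,78))
s=read_state();im=capture("wrist");cv2.imwrite("pics/wrist10.png",im[:,:,::-1])
E
```

```text
t: 13.72
position: [0.5076, 0.2445, 0.1478]
tool_rot: [0.976, 0.218, -0.002, 0.001]
force: [0.4, -0.3, -0.3]
gripper_width: -0.001
now jig [-19.4 -40.5 147.8] t 13.72
shift [-0.017 -0.002  0.279] turn [ 0.     0.006 -0.002]
```

View pics/wrist10.png

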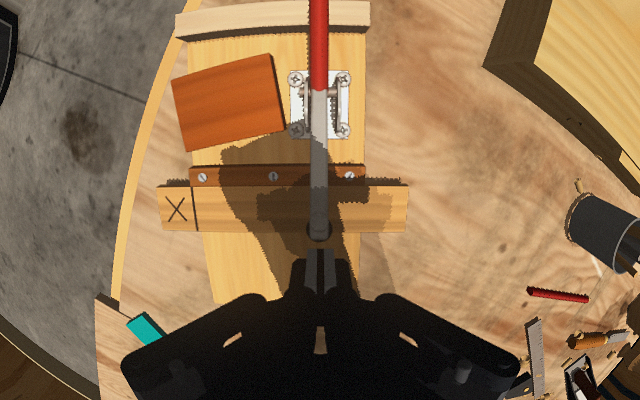

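The arm is aligned with the fingers (columns 318 and 320). I'll press down along its arc.

```bash
python3 -m jog '[[[0.005,0,0.06],[0,0,0],1],[[0.005,0,0.11],[0,0,0],1],[[0,0,0.14],[0,0,0],1],[[-0.004,0,0.17],[0,0,0],1],[[-0.008,0,0.2],[0,0,0],1],[[-0.012,0,0.225],[0,0,0],1],[[-0.015,0,0.25],[0,0,0],1],[[-0.017,0,0.27],[0,0,0],1],[[-0.017,0,0.28],[0,0,0],1]]'
python3 - <<'E'
from fit import *
j=json.load(open("j.json"));plan(j,(-24,-40,67))
s=read_state();im=capture("wrist");cv2.imwrite("pics/wrist11.png",im[:,:,::-1])
E
```

```text
t: 14.9
position: [0.5035, 0.2454, 0.0798]
tool_rot: [0.976, 0.219, -0.0, 0.0]
force: [-1.9, -1.0, 4.1]
gripper_width: 0.004
now jig [-22.7 -38.   79.8] t 14.9
shift [-0.005  0.008  0.051] turn [0.    0.    0.002]
```

View pics/wrist11.png

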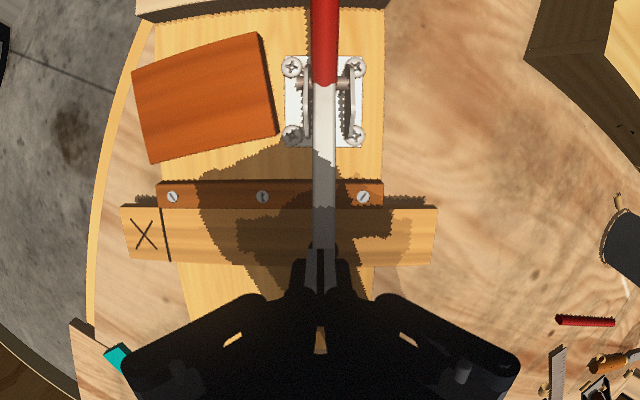

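The arm is moving down with about 4 N on the fingers, and the strip hasn't moved. I'll continue until the force rises.

```bash
python3 -m jog '[[[-0.002,0.004,0.015],[0,0,0],1],[[-0.005,0.008,0.03],[0,0,0],1],[[-0.005,0.008,0.042],[0,0,0],1],[[-0.005,0.008,0.05],[0,0,0],1]]'
python3 -m jog '[[[0,0,0.006],[0,0,0],1],[[0,0,0.01],[0,0,0],1]]'
```

```text
t: 15.45
position: [0.5033, 0.2434, 0.0675]
tool_rot: [0.976, 0.219, -0.0, -0.0]
force: [-3.6, 0.7, 12.3]
gripper_width: 0.001
t: 15.7
position: [0.5033, 0.2434, 0.0672]
tool_rot: [0.976, 0.219, -0.0, 0.001]
force: [-7.4, -1.5, 24.5]
gripper_width: 0.001
```

The foot is seated: z is 67.2 mm as given, and the force has risen to 24 N. I'll hold, then lift straight off.

```bash
python3 -m jog '[[[0,0,0.002],[0,0,0],1],[[0,0,0.002],[0,0,0],1],[[0,0,0.002],[0,0,0],1]]'
python3 -m jog '[[[0,0,-0.03],[0,0,0],1],[[0,0,-0.1],[0,0,0],1],[[0,0,-0.25],[0,0,0],1],[[0,0,-0.45],[0,0,0],1],[[-0.1,-0.05,-0.5],[0,0,0],1],[[-0.3,-0.2,-0.5],[0,0,0],1],[[-0.35,-0.24,-0.5],[0,0,0],1],[[-0.35,-0.24,-0.5],[0,0,0],1]]'
python3 - <<'E'
from fit import *
s=read_state();im=capture("wrist");cv2.imwrite("pics/wrist12.png",im[:,:,::-1])
print(s["position"],s["force"])
json.dump({k:np.array(v).tolist() for k,v in s.items()},open("s12.json","w"))
a=im[40:215,220:460,::-1];cv2.imwrite("pics/crop12.png",cv2.resize(a,None,fx=3.3,fy=3.3,interpolation=cv2.INTER_CUBIC))
cv2.imwrite("pics/scene12.png",capture("scene")[:,:,::-1])
a=cv2.imread("pics/scene12.png")[130:190,220:310]
cv2.imwrite("pics/crop13.png",cv2.resize(a,None,fx=8,fy=8,interpolation=cv2.INTER_CUBIC))
E
```

```text
t: 16.08
position: [0.5033, 0.2434, 0.0672]
tool_rot: [0.976, 0.219, 0.0, 0.001]
force: [-8.0, -1.2, 23.6]
gripper_width: 0.002
t: 17.08
position: [0.3985, 0.2598, 0.1901]
tool_rot: [0.975, 0.22, 0.001, 0.0]
force: [0.3, -0.4, 0.9]
gripper_width: 0.0
[0.3985041  0.25981911 0.19008185] [ 0.317369   -0.35596632  0.85077079]
```

View pics/crop12.png

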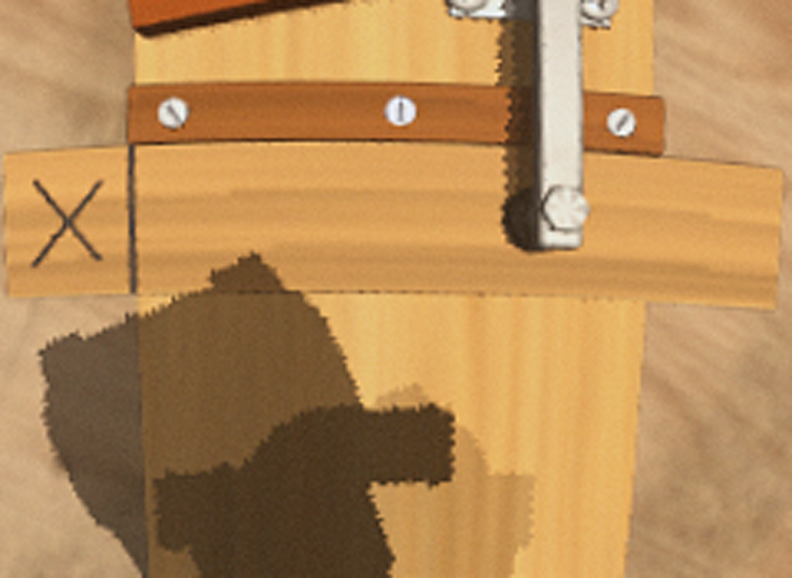

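View pics/crop13.png

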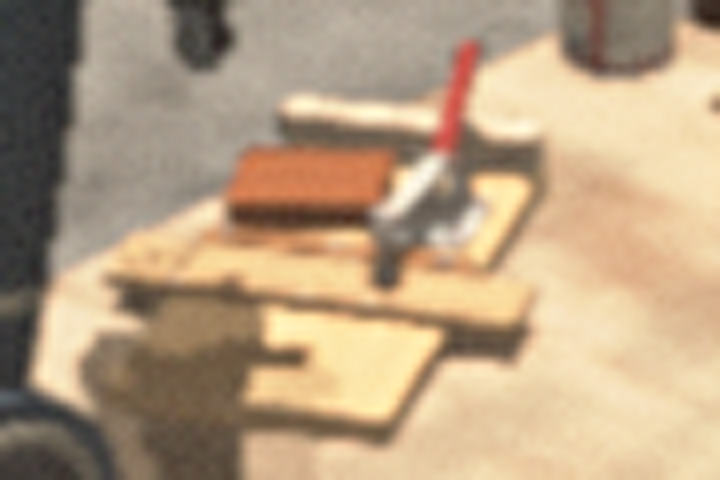

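```bash
python3 - <<'E'
from fit import *
s=json.load(open("s12.json"));j=json.load(open("j.json"))
g=lambda a:(np.array(a,float)+.5)/3.3-.5+[220,40]
for n,p,z in[("cutfar",(131,144),.028),("cutnear",(133,292),.028),("rightfar",(782,170),.028),("rightnear",(776,308),.028),("fenceL",(128,142),.03),("fenceR",(663,155),.03)]:
    print(n,np.round(W2J(j,at_z(*wrist_ray(g(p),s),z)),1))
close_job()
E
```

```text
cutfar [-9.5 79.2 28. ]
cutnear [-54.3  79.4  28. ]
rightfar [ -10.5 -120.    28. ]
rightnear [ -54.6 -120.6   28. ]
fenceL [-9.  79.7 30. ]
fenceR [ -9.8 -79.2  30. ]
the job is handed in; nothing more can be done
```

The strip is against the fence with its cut line at the jig's left-hand edge, the clamp is down on it, and the job is handed in at about 17 s.

I slid the strip left with the closed fingertips, then pushed it flat to the fence with the open fingers. A last end push moved it the remaining 7 mm or so. I then pressed the clamp arm down until the foot seated, and moved clear.

- **Strip position:** In the last pictures the cut line is at about y = 79.3 mm, against a target of 80. The long edge is on the fence within about 1 mm and square to about 0.01 rad.
- **Clamp:** The fingers stopped at 67.2 mm, the height given for the foot on the strip, with about 24 N on them. After lifting off, the foot still showed down on the strip. I can't measure the force it still holds after release.
- **Clearance:** The wrist force was under 1 N after moving clear, so the robot was touching nothing.
- **Other items:** I saw no bystander move in the pictures, but I didn't measure them.
- **Disagreement:** The top camera and the wrist camera put the jig about 5 mm apart in world coordinates. I used the average for the first push and the wrist values, which agreed with each other, after that.

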